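Seat the meter index housing under the retaining block's jaw

TASK

Pick up the brass meter index housing, set it on the bed of the steel retaining block and slide its tongue sideways under the overhanging jaw until it is fully home, pressing it firmly for a moment against the stop hidden inside (a push of about 15 N is right, and never more than 25 N), without jamming it against the block. Leave it there lying flat and against the stop, let go, and leave the orange cup, the bushing and the lever arm as they lie.

Things in the scene. Friction and masses are not known exactly. Their poses are not given: they have to be found in the camera images.
- housing_center (a point): Loose cast-brass meter index housing, 0.3 to 0.6 kg: upright block 40 (x) x 42 (y) x 46 mm high, a round white dial on top (2.5 mm more), and at the foot a flat tongue 36 wide (x), 10 mm thick, sticking out 56 mm beyond the block along +y. Point: centre of the upright block, 23 mm above the underside; axes are the housing's, z up. Grasp it across the block's 40 mm (x).
- tongue_tip (a point): Middle of the lower front edge of the housing's tongue, at the underside, 77 mm in +y and 23 mm down from housing_center; same axes.
- retainer: Fixed steel retaining block, turned up to 0.3 rad. Origin: counter level under the middle of the pocket's mouth; +y runs into the pocket, z up. Flat bed 100 mm wide (x), top 8 mm above the counter, from y = -130 mm to the mouth at y = 0; beyond it the dark overhanging jaw, 100 wide, 58 mm deep, top 36 mm high. Bolt heads add 4 mm; two flared guide cheeks stand before the mouth.
- pocket_mouth (a point): Middle of the pocket's mouth, on the bed (8 mm above the retainer's origin); same axes. The pocket under the jaw is 40 mm wide (tongue: 2 mm play each side), floor level with the bed, roof 13 mm above it (3 mm over the tongue). Guide cheeks 9 mm high open from 41 to 52 mm wide over the last 12 mm before the mouth.
- jaw_top (a point): Middle of the jaw's top, 36 mm above the counter, 29 mm behind the mouth; same axes. Hidden under the jaw is a rigid stop that was set differently each time: its face lies anywhere from 14 to 40 mm behind the mouth, cannot be seen or measured, only felt. Sliding the housing on the bed takes about 1 to 6 N when not pressed down.
- cup_center (a point): Bystander: open orange plastic seal cup, 52 mm across, 42 mm high; point at its centre, half-way up.
- bushing_center (a point): Bystander: bronze bushing standing on end, 38 mm across, 32 mm high; point at its centre.
- lever_center (a point): Bystander: flat black steel lever arm lying on the counter, about 136 mm long (its y), 30 mm at the wide end, up to 12 mm high; point at its middle.
Mind the look-alikes: they are no part of the job. Of the things like the part that bears housing_center, leave any that is red; of the rest the larger one is meant. There is more than one size of the retainer; the job needs the larger.

How it is judged:
On the way, in this order (a step that is already met when the one before it is completed fails the run):
1. the tongue has entered the pocket under the jaw (y of tongue_tip in the frame of retainer above 0.004 m and z of tongue_tip in the frame of retainer below 0.012 m).
2. the tongue is pressed with at least 8 N against the stop inside the pocket (contact force between housing and stop above 8 N), for 0.3 s.
At the end, for the whole second after the job is handed in: The housing lies flat on the bed (within 2.5 mm and 0.05 rad), its tongue under the jaw with the tip within 2 mm of the hidden stop and squared up within 0.12 rad, at rest and let go (y of tongue_tip in the frame of stop_face above -0.002 m and y of tongue_tip in the frame of retainer above 0.011 m and z of tongue_tip in the frame of retainer below 0.0105 m and angle between the y axis of housing_center and the y axis of retainer, either way round below 0.12 rad and angle between housing_center's own z axis and vertical below 0.05 rad and linear speed of housing below 0.01 m/s and contact force between housing and the fingers below 0.05 N); the robot touches nothing.
It fails at once if the housing is pressed against the retaining block with more than 60 N (contact force between housing and retainer above 60 N).
It fails at once if the housing is pressed against the stop with more than 25 N (contact force between housing and stop above 25 N).
It fails at once if the cup, the bushing or the lever arm is shifted by more than 20 mm (distance of any of cup_center, bushing_center, lever_center from where it was at the start of the episode above 0.02 m).
It also fails if it takes over 69 s, if anything falls off the work surface, if the arm or the gripper's body presses on something with over 40 N, if the wrist force passes 120 N, or if a joint passes its speed limit or range.

ROBOT

A 6-joint arm with a two-finger parallel gripper is mounted at the origin on the work surface. World frame = base frame: x ahead of the robot, y to its left, z up, the work surface at z = 0. Lengths are in m, angles in rad, forces in N, time in s.
With the tool pointing down it reaches from about 0.3 to 0.775 m from the base axis. Payload 14.6 kg.
Tool frame: the origin (TCP) lies midway between the tips of the shut fingers; the grasp point (between the pads) lies 19 mm behind it (ctrl.pinch_z is the distance from the TCP to the grasp point, in m); z points along the fingers, y is the line along which they close (so a half turn about z gives the same grasp; the last joint's range is limited). The gripper opens to 94 mm and grips with 3 to 60 N. Pads are 16 mm wide; open, the fingers measure 119 mm over their backs; the gripper's body (75 mm by 177 mm) begins 78 mm behind the grasp point.
Start: joints at [-1.375, 0.3, 1.521, -0, 1.321, -0.067], TCP at [0.143, -0.531, 0.205] pointing down, gripper open.
Joint ranges: [-3.03, 3.03], [-0.79, 2.21], [0.23, 2.52], [-1.04, 4.18], [0, 3.07], [-2.55, 2.55]. Speed limits (rad/s): [2.22, 2.22, 2.57, 3.14, 3.14, 3.14].

INTERFACE

Orientations are given as [roll, pitch, yaw] about the fixed x, y, z axes, in that order (R = Rz(yaw) Ry(pitch) Rx(roll)).
In Python, from station import ctrl gives the robot as it stands.
- The arm moves only by the tool jog_arm, never from a script. Its argument "motion" is a list of rows, each a list of 7 numbers: the shift along the tool's x, y, z in m, then the turn, a rotation vector about the tool's x, y, z in rad, then the opening, from -1 (shut) to 1 (fully open). In form: [[tx, ty, tz, rx, ry, rz, gripper], ...]. A call has 1 to 5 rows; each row shifts and turns the commanded pose from where the row before left it, along the tool's axes as they then stand; what a row does not reach is not made up. A row lasts 1/10 s, in which the tool goes at most 50 mm and 8.59 degrees, less where a joint would pass 70% of its speed; a pose out of reach is approached as far as the arm can. A call is refused whole if a number of a shift passes 0.05 or a number of a turn 0.15, either way. A call with a gripper value outside its range is refused whole. The fingers move at their own pace and stop on an object; "squeeze" is the grip in N (left out, the last holds). Time passes only in rows, so rows that do not move let the fingers close. It gives the time, the measured TCP pose, the force, the opening and the grip force at its end, in the units of the state.
- ctrl.get_obs(): the state, without advancing time (a new reading comes with each control period).
- ctrl.camera(name): name is "side" or "top" or "wrist"; returns the picture (420x560x3 uint8, red, green, blue); there is no depth.
- ctrl.camera_model(name): a dict with "intrinsics" (3x3 intrinsics, pixels), "k1" (the pictures are not rectified: a ray, as slopes to the right and down, at radius r is drawn at 1 + k1 r^2 times it, then the intrinsics apply), "rvec" (rotation vector, rad) and "tvec" (3), from world to camera coordinates, as OpenCV has them. Camera axes: x right, y down, z forward; pixel columns grow to the right and rows downward; lengths in m; the calibration is good to about 2 mm. A picture is of the moment at which its call begins: read the wrist's pose just before it. camera_model takes no time and is no camera call; for the wrist camera it gives the pose at the moment of the call.
- ctrl.hand_in(): hands the job in; it is judged then, once.
The state is a dict: "time_s": time; "qpos": joint angles; "joint_vel": joint speeds; "tau": joint torques, N m; "ee_pos": TCP position; "eef_rot": TCP orientation; "force": force on the tool from outside, world axes, zero at the start; "moment": the same for the moment, N m; "grip_width": finger opening in m; "grip_force": force on a finger pad.
Only numpy, scipy, OpenCV 4.12 (cv2) and the standard library are available. Lean on these libraries where they do the work, as an engineer would, in place of code of your own. Each camera call takes 0.05 s, during which the arm holds its last target. There are 200 camera calls.

## Working session

There is one attempt and no reset: what is moved stays moved. The work goes in short steps, Python scripts to look and compute and a tool call to move; the robot and the scene stay as the last step left them, time stands still between calls to the robot, and variables do not carry over. Pictures are saved under pics/ and viewed, at most 10 in all, crops included, and the job is handed in when it is done.

Besides the shell and the picture viewer there is one more tool, called after "Request:" as a command line: name --pt "numbers of a row" for each row, then --argument value for the rest. jog_arm: Moves the arm, as the interface text tells. Its arguments: {"type":"object","properties":{"motion":{"type":"array"},"squeeze":{"type":"number"}},"required":["motion"]}

```bash
mkdir -p pics; cat > h.py <<'E'
import numpy as np, cv2
from station import ctrl
def model(n): 
    m=ctrl.camera_model(n); R=cv2.Rodrigues(np.array(m['rvec'],float))[0]
    return np.array(m['intrinsics'],float),m['k1'],R,np.array(m['tvec'],float).ravel()
def onplane(M,uv,z):
    K,k1,R,t=M
    d=np.array([k1,0,0,0],float)
    out=[]
    for p in np.atleast_2d(np.array(uv,float)):
        s=np.r_[cv2.undistortPoints(p.reshape(1,1,2),K,d).ravel(),1]
        c=-R.T@t; r=R.T@s; out.append(c+r*(z-c[2])/r[2])
    return np.array(out)
def proj(M,P):
    K,k1,R,t=M
    return cv2.projectPoints(np.atleast_2d(np.array(P,float)),cv2.Rodrigues(R)[0],t,K,np.array([k1,0,0,0],float))[0].reshape(-1,2)
def save(n,f):
    im=ctrl.camera(n); cv2.imwrite('pics/'+f,im[:,:,::-1]); return im
E
python3 - <<'E'
from h import *
save('top','top0.png');save('side','side0.png')
print(ctrl.get_obs())
for n in('top','side'):
    K,k,R,t=model(n);print(n,K.tolist(),k,(-R.T@t).round(3),R.round(2).tolist())
E
```

```text
{'time_s': 0.1, 'qpos': array([-1.37460588e+00,  3.00412877e-01,  1.52150603e+00, -1.69094301e-05,
        1.32067918e+00, -6.66060715e-02]), 'joint_vel': array([-0.00018694, -0.00025045, -0.00156976,  0.00139602, -0.00028898,
        0.00029814]), 'tau': array([ 9.00542891e-04, -5.32645583e+01, -3.53282940e+01,  7.09587545e-02,
        2.34971254e-02, -6.06190315e-05]), 'ee_pos': array([ 0.14282576, -0.53089828,  0.20495001]), 'eef_rot': array([-3.14058836e+00, -5.05754073e-05,  2.62800682e-01]), 'force': array([ 0.42266631, -0.50414735, -0.04894228]), 'moment': array([-0.03721151, -0.01061788,  0.0139325 ]), 'grip_force': 0.0, 'grip_width': 0.0940510898075179}
top [[463.13809930041765, 0.0, 277.20978986002166], [0.0, 463.13809930041765, 209.48323552366307], [0.0, 0.0, 1.0]] -0.11071221768069846 [ 0.398 -0.058  1.061] [[-0.02, -1.0, -0.04], [-0.98, 0.02, -0.18], [0.18, 0.04, -0.98]]
side [[458.67016448261654, 0.0, 273.00424985028576], [0.0, 458.67016448261654, 211.7198886508602], [0.0, 0.0, 1.0]] -0.06507485421701033 [ 0.549 -0.577  0.673] [[1.0, -0.1, 0.01], [-0.07, -0.75, -0.66], [0.07, 0.66, -0.75]]
```

View pics/top0.png

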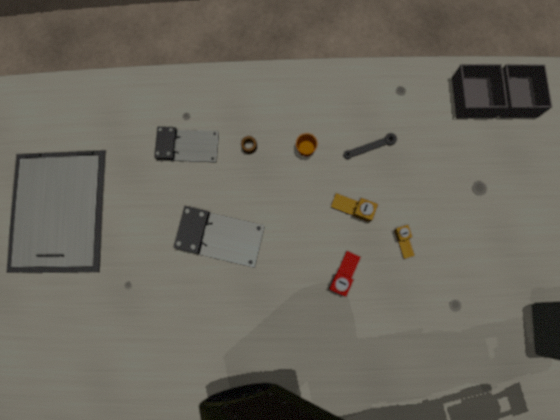

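View pics/side0.png

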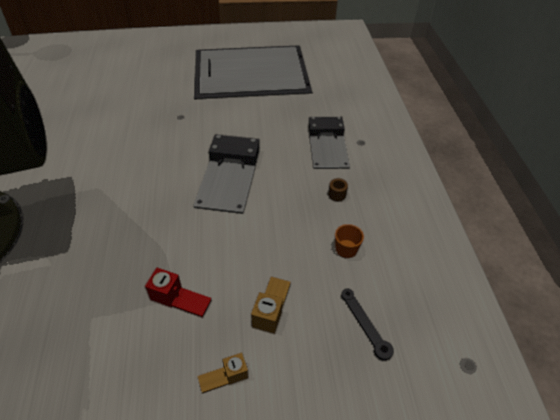

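The top view shows these candidates:
- **Housings:** large brass (358,208), small brass (404,241) and red (343,275). I choose the large brass one.
- **Retainers:** large (220,237) and small (187,145). I choose the large one.

Next I'll measure both and check them in a close crop.

```bash
python3 - <<'E'
from h import *
im=cv2.imread('pics/top0.png'); M=model('top'); hsv=cv2.cvtColor(im,cv2.COLOR_BGR2HSV)
def big(mask,box):
    m=np.zeros_like(mask); x0,y0,x1,y1=box; m[y0:y1,x0:x1]=mask[y0:y1,x0:x1]
    c=cv2.findContours(m,0,2)[0]; return max(c,key=cv2.contourArea)
def show(n,c,z):
    r=cv2.minAreaRect(c); b=cv2.boxPoints(r); P=onplane(M,b,z)[:,:2]
    print(n,np.round(r[0],1),b.round(1).tolist(),'\n  ctr',onplane(M,[r[0]],z)[0].round(4),'corners',P.round(4).tolist(),'sides',np.linalg.norm(P-np.roll(P,-1,0),axis=1).round(4))
dial=((hsv[...,1]<70)&(hsv[...,2]>140)).astype(np.uint8)
show('dial',big(dial,(350,193,385,225)),.0485)
br=((hsv[...,1]>130)&(hsv[...,0]>10)&(hsv[...,0]<30)&(hsv[...,2]>60)).astype(np.uint8)
show('brass',big(br,(325,185,385,228)),.01)
show('tongue',big(br,(325,185,353,228)),.01)
show('jaw',big((hsv[...,2]<75).astype(np.uint8),(170,200,212,260)),.036)
g=cv2.cvtColor(im,cv2.COLOR_BGR2GRAY)
a=cv2.resize(im[185:270,165:277],None,fx=4,fy=4,interpolation=2);b=cv2.resize(im[180:265,325:425],None,fx=4,fy=4,interpolation=2)
cv2.imwrite('pics/crop.png',np.hstack([a[:, :390],b]))
print(hsv[240,230],hsv[200,270])
E
```

```text
Traceback (most recent call last):
ValueError: max() iterable argument is empty
```

```bash
cat > m.py <<'E'
from h import *
def big(mask,box):
    m=np.zeros_like(mask,np.uint8); x0,y0,x1,y1=box; m[y0:y1,x0:x1]=mask[y0:y1,x0:x1]
    c=cv2.findContours(m,0,2)[0]; return max(c,key=cv2.contourArea) if c else np.array([[[0,0]]])
def show(M,n,c,z):
    r=cv2.minAreaRect(c); b=cv2.boxPoints(r); P=onplane(M,b,z)[:,:2]
    print(n,np.round(r[0],1),b.round(1).tolist(),'\n  ctr',onplane(M,[r[0]],z)[0].round(4),'corners',P.round(4).tolist(),'sides',np.linalg.norm(P-np.roll(P,-1,0),axis=1).round(4))
E
python3 - <<'E'
from m import *
im=cv2.imread('pics/top0.png'); M=model('top'); hsv=cv2.cvtColor(im,cv2.COLOR_BGR2HSV)
S,V,H=hsv[...,1],hsv[...,2],hsv[...,0]
a=cv2.resize(im[185:270,165:277],None,fx=4,fy=4,interpolation=2);b=cv2.resize(im[180:265,325:413],None,fx=4,fy=4,interpolation=2)
cv2.imwrite('pics/crop.png',np.hstack([a,b])[:,:800])
for p in [(240,230),(270,200),(364,204),(343,203),(372,212),(190,230)]: print(p,hsv[p[1],p[0]])
br=(S>120)&(H>8)&(H<35)
show(M,'dial',big((S<100)&(V>90),(356,199,376,220)),.0485)
show(M,'brass',big(br,(325,185,385,228)),.01)
show(M,'tongue',big(br,(325,185,350,228)),.01)
show(M,'jaw',big(V<70,(170,200,212,260)),.036)
E
```

```text
(240, 230) [ 30  15 121]
(270, 200) [ 28  27 121]
(364, 204) [ 45   4 114]
(343, 203) [ 21 203 122]
(372, 212) [ 20 112 121]
(190, 230) [45 10 52]
dial [366. 208.] [[360.0, 202.0], [372.0, 202.0], [372.0, 214.0], [360.0, 214.0]] 
  ctr [ 0.5807 -0.2186  0.0485] corners [[0.5945, -0.206], [0.5939, -0.2327], [0.5669, -0.2312], [0.5675, -0.2046]] sides [0.0267 0.0271 0.0266 0.0271]
brass [353.7 205.7] [[329.8999938964844, 207.6999969482422], [336.79998779296875, 188.89999389648438], [377.5, 203.6999969482422], [370.6000061035156, 222.5]] 
  ctr [ 0.5937 -0.1966  0.01  ] corners [[0.5903, -0.1417], [0.6342, -0.1593], [0.597, -0.2517], [0.5536, -0.2336]] sides [0.0473 0.0997 0.047  0.099 ]
tongue [342.1 203.2] [[330.20001220703125, 206.60000610351562], [335.6000061035156, 192.8000030517578], [354.1000061035156, 199.89999389648438], [348.70001220703125, 213.6999969482422]] 
  ctr [ 0.6002 -0.1703  0.01  ] corners [[0.593, -0.1426], [0.6252, -0.1561], [0.6073, -0.1981], [0.5753, -0.1844]] sides [0.0349 0.0456 0.0348 0.0454]
jaw [193.4 230.4] [[173.1999969482422, 248.0], [184.39999389648438, 205.10000610351562], [213.6999969482422, 212.6999969482422], [202.5, 255.60000610351562]] 
  ctr [0.5412 0.169  0.036 ] corners [[0.5021, 0.2148], [0.5999, 0.1907], [0.5805, 0.123], [0.4838, 0.1478]] sides [0.1007 0.0704 0.0999 0.0694]
```

View pics/crop.png

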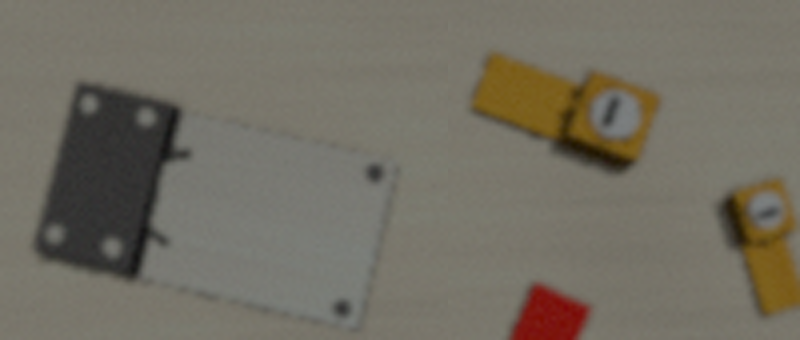

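The crop confirms it: the large brass housing has its dial at top-view (366,208) and its tongue pointing to the upper left. The large retainer has its dark jaw on the left. Measured sizes agree with the given ones (tongue 35 mm wide, jaw 100 mm).

Housing centre is about (0.581,-0.219) with tool yaw 1.18. Retainer y axis points at about 76°. I'm moving above the housing now.

```bash
cat > go.py <<'E'
import sys
from h import *
from scipy.spatial.transform import Rotation as Ro
def plan(x,y,z,psi,n):
    o=ctrl.get_obs(); p=o['ee_pos']; a=o['eef_rot'][2]; dp=(np.array([x,y,z])-p)/n; da=((psi-a+np.pi)%(2*np.pi)-np.pi)/n
    for i in range(n):
        c,s=np.cos(a),np.sin(a); print([round(v,4) for v in (c*dp[0]+s*dp[1],s*dp[0]-c*dp[1],-dp[2],-da)]); a+=da
if __name__=='__main__': plan(*map(float,sys.argv[1:5]),n=int(sys.argv[5]))
E
sed -i 's/^def plan(x,y,z,psi,n)/def plan(x,y,z,psi,n)/' go.py; python3 go.py .575 -.215 .19 1.18 15
```

```text
[np.float64(0.0333), np.float64(-0.0129), np.float64(0.001), np.float64(-0.0611)]
[np.float64(0.034), np.float64(-0.0108), np.float64(0.001), np.float64(-0.0611)]
[np.float64(0.0346), np.float64(-0.0087), np.float64(0.001), np.float64(-0.0611)]
[np.float64(0.0351), np.float64(-0.0066), np.float64(0.001), np.float64(-0.0611)]
[np.float64(0.0354), np.float64(-0.0044), np.float64(0.001), np.float64(-0.0611)]
[np.float64(0.0356), np.float64(-0.0022), np.float64(0.001), np.float64(-0.0611)]
[np.float64(0.0357), np.float64(-0.0001), np.float64(0.001), np.float64(-0.0611)]
[np.float64(0.0356), np.float64(0.0021), np.float64(0.001), np.float64(-0.0611)]
[np.float64(0.0354), np.float64(0.0043), np.float64(0.001), np.float64(-0.0611)]
[np.float64(0.0351), np.float64(0.0065), np.float64(0.001), np.float64(-0.0611)]
[np.float64(0.0346), np.float64(0.0086), np.float64(0.001), np.float64(-0.0611)]
[np.float64(0.034), np.float64(0.0107), np.float64(0.001), np.float64(-0.0611)]
[np.float64(0.0333), np.float64(0.0128), np.float64(0.001), np.float64(-0.0611)]
[np.float64(0.0325), np.float64(0.0148), np.float64(0.001), np.float64(-0.0611)]
[np.float64(0.0315), np.float64(0.0167), np.float64(0.001), np.float64(-0.0611)]
```

Request:
jog_arm --pt "0.033 -0.013 0.001 0 0 -0.061 1" --pt "0.034 -0.011 0.001 0 0 -0.061 1" --pt "0.035 -0.009 0.001 0 0 -0.061 1" --pt "0.035 -0.007 0.001 0 0 -0.061 1" --pt "0.035 -0.004 0.001 0 0 -0.061 1"

```text
time_s: 0.6
ee_pos: [0.2873, -0.4242, 0.2002]
eef_rot: [-3.141, -0.0, 0.57]
force: [-0.0, -0.8, -0.8]
grip_width: 0.0942
grip_force: 0.0
```

Request:
jog_arm --pt "0.036 -0.002 0.001 0 0 -0.061 1" --pt "0.036 0 0.001 0 0 -0.061 1" --pt "0.036 0.002 0.001 0 0 -0.061 1" --pt "0.035 0.004 0.001 0 0 -0.061 1" --pt "0.035 0.007 0.001 0 0 -0.061 1"

```text
time_s: 1.1
ee_pos: [0.4322, -0.3191, 0.1952]
eef_rot: [-3.141, 0.0, 0.875]
force: [-0.6, -0.3, 0.5]
grip_width: 0.0946
grip_force: 0.0
```

Request:
jog_arm --pt "0.035 0.009 0.001 0 0 -0.061 1" --pt "0.034 0.011 0.001 0 0 -0.061 1" --pt "0.033 0.013 0.001 0 0 -0.061 1" --pt "0.033 0.015 0.001 0 0 -0.061 1" --pt "0.032 0.017 0.001 0 0 -0.061 1"

```text
time_s: 1.6
ee_pos: [0.5782, -0.2141, 0.19]
eef_rot: [-3.141, -0.0, 1.18]
force: [0.8, -0.7, 0.2]
grip_width: 0.0942
grip_force: 0.0
```

Request:
jog_arm --pt "0 0 0 0 0 0 1" --pt "0 0 0 0 0 0 1"

```text
time_s: 1.8
ee_pos: [0.5772, -0.2148, 0.1897]
eef_rot: [-3.14, 0.0, 1.178]
force: [-0.3, -0.1, 0.2]
grip_width: 0.0939
grip_force: 0.0
```

```bash
python3 - <<'E'
from h import *
M=model('wrist'); save('wrist','w0.png'); print((-M[2].T@M[3]).round(3), ctrl.get_obs()['time_s'])
np.set_printoptions(suppress=True)
print(proj(M,[[.5807,-.2186,.0485],[.6099,-.1473,0],[.533,.121,.008]]).round())
E
```

```text
[ 0.611 -0.137  0.368] 1.85
[[ 283.  199.]
 [ 282.  112.]
 [  81. -144.]]
```

View pics/w0.png

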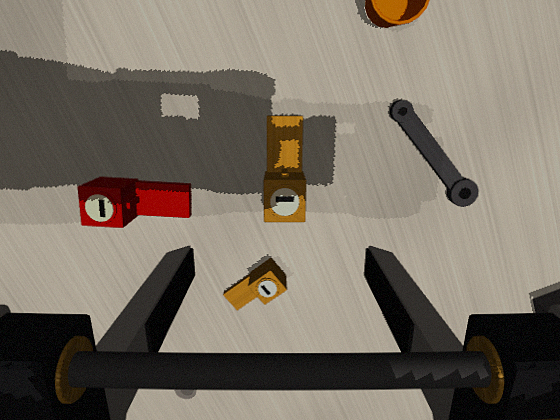

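The wrist view shows the housing upright at (285,199) with its tongue up to (285,115). The red one's tongue ends at x=190, well clear of the fingers, and the predicted pixels agree with what I see. I'll refine from this picture.

```bash
python3 - <<'E'
from m import *
im=cv2.imread('pics/w0.png'); M=model('wrist'); hsv=cv2.cvtColor(im,cv2.COLOR_BGR2HSV); H,S,V=[hsv[...,i] for i in range(3)]
br=(S>110)&(H>8)&(H<32)
show(M,'top',big(br,(255,182,315,228)),.046)
show(M,'tongue',big(br,(255,100,315,168)),.01)
show(M,'dial',big((S<90)&(V>70),(268,186,301,219)),.0485)
E
python3 go.py .5807 -.2186 .07 1.187 3
```

```text
top [284.  201.5] [[263.0, 182.0], [305.0, 182.0], [305.0, 221.0], [263.0, 221.0]] 
  ctr [ 0.58   -0.2224  0.046 ] corners [[0.5692, -0.1977], [0.605, -0.2126], [0.5912, -0.248], [0.5542, -0.2326]] sides [0.0388 0.038  0.0401 0.038 ]
tongue [284.5 141. ] [[267.0, 167.0], [267.0, 115.0], [302.0, 115.0], [302.0, 167.0]] 
  ctr [ 0.6008 -0.1743  0.01  ] corners [[0.5745, -0.1917], [0.5946, -0.1445], [0.6262, -0.1576], [0.6073, -0.2053]] sides [0.0513 0.0341 0.0513 0.0355]
dial [284.5 201.5] [[271.0, 188.0], [298.0, 188.0], [298.0, 215.0], [271.0, 215.0]] 
  ctr [ 0.5807 -0.222   0.0485] corners [[0.5741, -0.2053], [0.5971, -0.2148], [0.5874, -0.239], [0.5639, -0.2293]] sides [0.0249 0.0261 0.0254 0.0261]
[np.float64(-0.0005), np.float64(0.0016), np.float64(0.04), np.float64(-0.0033)]
[np.float64(-0.0005), np.float64(0.0016), np.float64(0.04), np.float64(-0.0033)]
[np.float64(-0.0005), np.float64(0.0016), np.float64(0.04), np.float64(-0.0033)]
```

Request:
jog_arm --pt "-0.002 0.003 0.04 0 0 0 1" --pt "-0.002 0.0025 0.04 0 0 0 1" --pt "0 0 0.04 0 0 0 1" --pt "0 0 0.035 0 0 0 1" --pt "0 0 0.022 0 0 0 1"

```text
time_s: 2.35
ee_pos: [0.5789, -0.2216, 0.0109]
eef_rot: [-3.139, 0.0, 1.176]
force: [0.0, -0.4, 0.2]
grip_width: 0.0939
grip_force: 0.0
```

Request:
jog_arm --pt "0 0 0.001 0 0 0 1" --pt "0 0 0 0 0 0 -1" --pt "0 0 0 0 0 0 -1" --pt "0 0 0 0 0 0 -1" --pt "0 0 0 0 0 0 -1" --squeeze 40

```text
time_s: 2.85
ee_pos: [0.5812, -0.2212, 0.0135]
eef_rot: [3.14, 0.0, 1.178]
force: [0.3, -0.5, 0.4]
grip_width: 0.0654
grip_force: 0.0
```

Request:
jog_arm --pt "0 0 0 0 0 0 -1" --pt "0 0 0 0 0 0 -1" --pt "0 0 0 0 0 0 -1"

```text
time_s: 3.15
ee_pos: [0.5808, -0.221, 0.0125]
eef_rot: [-3.142, 0.0, 1.178]
force: [-5.2, -0.0, 1.2]
grip_width: 0.0414
grip_force: 1.4
```

Request:
jog_arm --pt "0 0 0 0 0 0 -1" --pt "0 0 0 0 0 0 -1" --pt "0 0 0 0 0 0 -1"

```text
time_s: 3.45
ee_pos: [0.5807, -0.221, 0.0125]
eef_rot: [-3.141, 0.0, 1.178]
force: [-1.4, 0.5, 2.3]
grip_width: 0.0399
grip_force: 40.0
```

Request:
jog_arm --pt "0 0 -0.02 0 0 0 -1" --pt "0 0 -0.03 0 0 0 -1" --pt "0 0 -0.03 0 0 0 -1" --pt "0 0 0 0 0 0 -1" --pt "0 0 0 0 0 0 -1"

```text
time_s: 3.95
ee_pos: [0.5805, -0.2209, 0.0916]
eef_rot: [-3.141, 0.0, 1.178]
force: [-0.6, 0.0, -3.5]
grip_width: 0.0395
grip_force: 40.0
```

```bash
python3 go.py .503 .008 .12 1.33 6
```

```text
[np.float64(0.0303), np.float64(-0.0265), np.float64(-0.0047), np.float64(-0.0254)]
[np.float64(0.031), np.float64(-0.0258), np.float64(-0.0047), np.float64(-0.0254)]
[np.float64(0.0316), np.float64(-0.025), np.float64(-0.0047), np.float64(-0.0254)]
[np.float64(0.0322), np.float64(-0.0242), np.float64(-0.0047), np.float64(-0.0254)]
[np.float64(0.0328), np.float64(-0.0233), np.float64(-0.0047), np.float64(-0.0254)]
[np.float64(0.0334), np.float64(-0.0225), np.float64(-0.0047), np.float64(-0.0254)]
```

Request:
jog_arm --pt "0.03 -0.0265 -0.005 0 0 -0.025 -1" --pt "0.031 -0.026 -0.005 0 0 -0.025 -1" --pt "0.032 -0.025 -0.005 0 0 -0.026 -1" --pt "0.032 -0.024 -0.005 0 0 -0.025 -1" --pt "0.033 -0.023 -0.005 0 0 -0.026 -1"

```text
time_s: 4.45
ee_pos: [0.5149, -0.0288, 0.1155]
eef_rot: [-3.139, 0.0, 1.306]
force: [0.2, 0.9, -2.5]
grip_width: 0.0399
grip_force: 40.0
```

Request:
jog_arm --pt "0.033 -0.023 -0.004 0 0 -0.025 -1" --pt "0 0 0 0 0 0 -1" --pt "0 0 0 0 0 0 -1" --pt "0 0 0 0 0 0 -1"

```text
time_s: 4.85
ee_pos: [0.5028, 0.0071, 0.1203]
eef_rot: [-3.14, 0.0, 1.329]
force: [0.2, -0.4, -3.3]
grip_width: 0.0399
grip_force: 40.0
```

```bash
python3 - <<'E'
from h import *
M=model('wrist'); np.savez('M1.npz',K=M[0],k=M[1],R=M[2],t=M[3]); im=save('wrist','w1.png'); o=ctrl.get_obs(); print(o['ee_pos'],o['eef_rot'],o['time_s'])
print(proj(M,[[.5365,.1435,.008],[.551,.203,.036]]).round())
E
```

```text
[0.50295793 0.00687367 0.12049759] [-3.14020197e+00  3.83299651e-04  1.32860849e+00] 4.9
[[278.  24.]
 [277. -88.]]
```

View pics/w1.png

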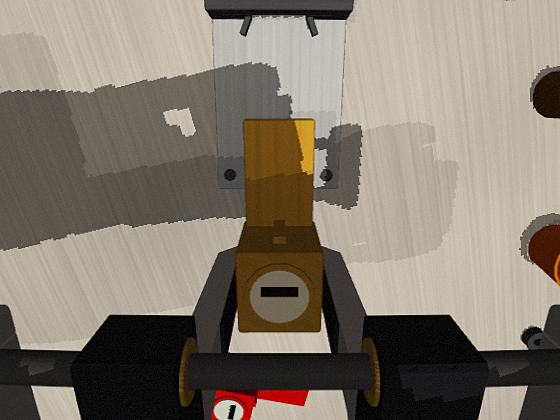

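The view shows the tongue tip edge at (244–314, 120). The bed's near corners are at about (218,188) and (340,188), and its far edges run up to the mouth at row ~17, with the cheeks at (246,27) and (313,27). I'll get sub-pixel bed edges and compare them with the tongue.

```bash
python3 - <<'E'
from m import *
z=np.load('M1.npz'); M=(z['K'],float(z['k']),z['R'],z['t'])
g=cv2.GaussianBlur(cv2.cvtColor(cv2.imread('pics/w1.png'),cv2.COLOR_BGR2GRAY),(3,3),0).astype(float)
gx=abs(cv2.Sobel(g,-1,1,0)); gy=abs(cv2.Sobel(g,-1,0,1))
def col(lo,hi,rows): return np.array([[lo+gx[r,lo:hi].argmax(),r] for r in rows])
def line(pts,zz):
    P=onplane(M,pts,zz)[:,:2]; v=cv2.fitLine(P.astype(np.float32),cv2.DIST_HUBER,0,.001,.001).ravel(); d=v[:2]*np.sign(v[1]); return d,v[2:],pts[::len(pts)//4,0]
for n,lo,hi,rows,zz in[('bedL',207,226,range(40,180,4),.008),('bedR',334,354,range(40,180,4),.008),('tonL',238,250,range(126,205,4),.118),('tonR',308,322,range(126,205,4),.118)]:
    d,p,c=line(col(lo,hi,rows),zz); print(n,'yaw',np.arctan2(d[1],d[0]).round(4),'pt',p.round(4),c)
def row(lo,hi,cols): return np.array([[c,lo+gy[lo:hi,c].argmax()] for c in cols])
for n,lo,hi,cols,zz in[('near',180,196,[222,225,236,240,317,319,333,336],.008),('front',8,28,range(255,305,8),.008),('jawtop',3,15,range(215,345,10),.036),('tip',112,128,range(250,310,6),.118)]:
    q=row(lo,hi,cols); P=onplane(M,q,zz)[:,:2]; print(n,q[:,1].tolist(),P.mean(0).round(4),P.std(0).round(4))
np.set_printoptions(suppress=True)
for n,a,b,r in [('cheeks',243,318,33)]:
    print(g[r,236:256].astype(int),g[r,304:324].astype(int))
E
```

```text
bedL yaw 1.3304 pt [0.4763 0.1074] [211 215 216 213 217]
bedR yaw 1.3385 pt [0.5692 0.0687] [346 342 340 335 339]
tonL yaw 1.3386 pt [0.5004 0.068 ] [242 243 243 244]
tonR yaw 1.3265 pt [0.5355 0.0594] [315 314 314 314]
near [189, 189, 189, 189, 187, 186, 189, 189] [0.5069 0.0213] [0.0395 0.0093]
front [15, 17, 15, 15, 17, 15, 15] [0.539 0.149] [0.0115 0.0028]
jawtop [9, 9, 9, 9, 14, 14, 14, 14, 14, 9, 9, 9, 10] [0.5357 0.1466] [0.0242 0.0063]
tip [118, 118, 118, 118, 118, 118, 118, 118, 118, 118] [0.5215 0.0816] [0.0082 0.002 ]
[190 190 186 159 102  52  47  61  55  27  53 139 185 188 193 194 192 193
 193 191] [189 189 189 191 196 190 138  65  42  58  67  59  49  81 150 192 194 189
 187 187]
```

Request:
jog_arm --pt "0.024 -0.0004 0.01 0 0 -0.004 -1" --pt "0.024 -0.0003 0.03 0 0 0 -1" --pt "0 0 0.03 0 0 0 -1" --pt "0 0 0.022 0 0 0 -1" --pt "0 0 0.003 0 0 0 -1"

```text
time_s: 5.4
ee_pos: [0.5123, 0.0537, 0.0236]
eef_rot: [-3.137, 0.001, 1.333]
force: [0.6, -0.0, -1.6]
grip_width: 0.0399
grip_force: 40.0
```

Request:
jog_arm --pt "0 0 0.001 0 0 0 -1" --pt "0 0 0 0 0 0 -1" --pt "0 0 0 0 0 0 -1"

```text
time_s: 5.7
ee_pos: [0.5144, 0.0542, 0.0266]
eef_rot: [3.14, -0.001, 1.333]
force: [-0.9, -0.1, -2.8]
grip_width: 0.0399
grip_force: 40.0
```

```bash
python3 - <<'E'
from h import *
M=model('wrist'); np.savez('M2.npz',K=M[0],k=M[1],R=M[2],t=M[3]); save('wrist','w2.png'); o=ctrl.get_obs(); print(o['ee_pos'],o['eef_rot'],o['force'],o['time_s'])
E
```

```text
[0.51430556 0.05433307 0.02646148] [ 3.13998495e+00 -4.75818323e-04  1.33349511e+00] [ 0.84261169  0.32987299 -1.9012881 ] 5.75
```

View pics/w2.png

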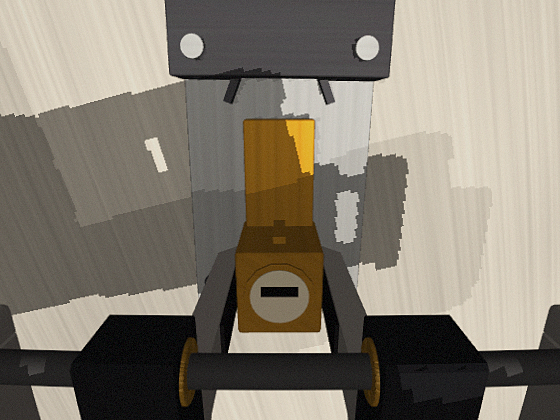

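The tongue (244–314, centre 279) lies centred between the cheeks (229 and 330 at row 103) and the jaw (166–394). I'm lowering onto the bed.

Request:
jog_arm --pt "0 0 0.003 0 0 0 -1" --pt "0 0 0.002 0 0 0 -1" --pt "0 0 0 0 0 0 -1" --pt "0 0 0 0 0 0 -1"

```text
time_s: 6.15
ee_pos: [0.5138, 0.0545, 0.0205]
eef_rot: [3.141, -0.0, 1.334]
force: [0.6, -0.6, -1.9]
grip_width: 0.0398
grip_force: 40.0
```

Request:
jog_arm --pt "0 0 0.0007 0 0 0 -1" --pt "0 0 0 0 0 0 -1" --pt "0 0 0 0 0 0 -1"

```text
time_s: 6.45
ee_pos: [0.5138, 0.0545, 0.0204]
eef_rot: [3.141, -0.0, 1.334]
force: [-4.3, -1.4, 8.2]
grip_width: 0.0396
grip_force: 40.0
```

Request:
jog_arm --pt "0 0 -0.0012 0 0 0 -1" --pt "0 0 0 0 0 0 -1" --pt "0.004 0 0 0 0 0 -1" --pt "0.004 0 0 0 0 0 -1" --pt "0 0 0 0 0 0 -1"

```text
time_s: 6.95
ee_pos: [0.5157, 0.0628, 0.0208]
eef_rot: [-3.141, -0.0, 1.334]
force: [0.8, 1.2, -3.3]
grip_width: 0.0395
grip_force: 40.0
```

Request:
jog_arm --pt "0.004 0 0 0 0 0 -1" --pt "0.004 0 0 0 0 0 -1" --pt "0.003 0 0 0 0 0 -1" --pt "0.003 0 0 0 0 0 -1" --pt "0 0 0 0 0 0 -1"

```text
time_s: 7.45
ee_pos: [0.5189, 0.0762, 0.0209]
eef_rot: [3.142, -0.0, 1.334]
force: [0.4, -0.4, -3.9]
grip_width: 0.0398
grip_force: 40.0
```

Request:
jog_arm --pt "0.002 0 0 0 0 0 -1" --pt "0.002 0 0 0 0 0 -1" --pt "0.002 0 0 0 0 0 -1" --pt "0 0 0 0 0 0 -1"

```text
time_s: 7.85
ee_pos: [0.5204, 0.0819, 0.0209]
eef_rot: [3.142, -0.0, 1.334]
force: [-0.4, -0.8, -2.6]
grip_width: 0.0399
grip_force: 40.0
```

Request:
jog_arm --pt "0.001 0 0 0 0 0 -1" --pt "0.001 0 0 0 0 0 -1" --pt "0.001 0 0 0 0 0 -1" --pt "0 0 0 0 0 0 -1"

```text
time_s: 8.25
ee_pos: [0.521, 0.0847, 0.021]
eef_rot: [3.142, -0.0, 1.334]
force: [0.0, -0.1, -3.5]
grip_width: 0.0396
grip_force: 40.0
```

Request:
jog_arm --pt "0.0005 0 0 0 0 0 -1" --pt "0.0005 0 0 0 0 0 -1" --pt "0.0003 0 0 0 0 0 -1" --pt "0 0 0 0 0 0 -1"

```text
time_s: 8.65
ee_pos: [0.5213, 0.0859, 0.0209]
eef_rot: [-3.142, -0.0, 1.334]
force: [-0.2, -0.2, -3.6]
grip_width: 0.0395
grip_force: 40.0
```

Request:
jog_arm --pt "0.0005 0 0 0 0 0 -1" --pt "0.0005 0 0 0 0 0 -1" --pt "0.0003 0 0 0 0 0 -1" --pt "0 0 0 0 0 0 -1"

```text
time_s: 9.05
ee_pos: [0.5216, 0.0872, 0.021]
eef_rot: [3.142, -0.0, 1.334]
force: [0.5, 0.4, -2.9]
grip_width: 0.0398
grip_force: 40.0
```

Request:
jog_arm --pt "0.0005 0 0 0 0 0 -1" --pt "0.0005 0 0 0 0 0 -1" --pt "0.0003 0 0 0 0 0 -1" --pt "0 0 0 0 0 0 -1"

```text
time_s: 9.45
ee_pos: [0.5219, 0.0885, 0.021]
eef_rot: [3.142, -0.0, 1.334]
force: [-0.5, 0.1, -3.9]
grip_width: 0.0403
grip_force: 40.0
```

Request:
jog_arm --pt "0.0005 0 0 0 0 0 -1" --pt "0.0005 0 0 0 0 0 -1" --pt "0.0003 0 0 0 0 0 -1" --pt "0 0 0 0 0 0 -1"

```text
time_s: 9.85
ee_pos: [0.5222, 0.0897, 0.0209]
eef_rot: [-3.142, -0.0, 1.334]
force: [-0.6, 0.4, -3.7]
grip_width: 0.0399
grip_force: 40.0
```

Request:
jog_arm --pt "0.0005 0 0 0 0 0 -1" --pt "0.0005 0 0 0 0 0 -1" --pt "0.0003 0 0 0 0 0 -1" --pt "0 0 0 0 0 0 -1"

```text
time_s: 10.25
ee_pos: [0.5225, 0.091, 0.0209]
eef_rot: [-3.142, 0.0, 1.334]
force: [0.1, 0.8, -3.4]
grip_width: 0.0395
grip_force: 40.0
```

Request:
jog_arm --pt "0.0005 0 0 0 0 0 -1" --pt "0.0005 0 0 0 0 0 -1" --pt "0.0003 0 0 0 0 0 -1" --pt "0 0 0 0 0 0 -1"

```text
time_s: 10.65
ee_pos: [0.5228, 0.0922, 0.0209]
eef_rot: [-3.142, 0.0, 1.334]
force: [0.4, -0.7, -3.2]
grip_width: 0.0399
grip_force: 40.0
```

Request:
jog_arm --pt "0.0005 0 0 0 0 0 -1" --pt "0.0005 0 0 0 0 0 -1" --pt "0.0003 0 0 0 0 0 -1" --pt "0 0 0 0 0 0 -1"

```text
time_s: 11.05
ee_pos: [0.5232, 0.0935, 0.021]
eef_rot: [3.142, -0.0, 1.334]
force: [0.8, 0.0, -3.8]
grip_width: 0.04
grip_force: 40.0
```

Request:
jog_arm --pt "0.0005 0 0 0 0 0 -1" --pt "0.0005 0 0 0 0 0 -1" --pt "0.0003 0 0 0 0 0 -1" --pt "0 0 0 0 0 0 -1"

```text
time_s: 11.45
ee_pos: [0.5234, 0.0948, 0.021]
eef_rot: [-3.142, -0.0, 1.334]
force: [-0.5, -0.2, -3.6]
grip_width: 0.0397
grip_force: 40.0
```

Request:
jog_arm --pt "0.0005 0 0 0 0 0 -1" --pt "0.0005 0 0 0 0 0 -1" --pt "0.0003 0 0 0 0 0 -1" --pt "0 0 0 0 0 0 -1"

```text
time_s: 11.85
ee_pos: [0.5238, 0.096, 0.0209]
eef_rot: [3.142, -0.0, 1.334]
force: [0.4, 0.1, -3.5]
grip_width: 0.0395
grip_force: 40.0
```

Request:
jog_arm --pt "0.0005 0 0 0 0 0 -1" --pt "0.0005 0 0 0 0 0 -1" --pt "0.0003 0 0 0 0 0 -1" --pt "0 0 0 0 0 0 -1"

```text
time_s: 12.25
ee_pos: [0.5241, 0.0973, 0.0209]
eef_rot: [-3.142, -0.0, 1.334]
force: [0.0, 0.0, -3.0]
grip_width: 0.0395
grip_force: 40.0
```

Request:
jog_arm --pt "0.0005 0 0 0 0 0 -1" --pt "0.0005 0 0 0 0 0 -1" --pt "0.0003 0 0 0 0 0 -1" --pt "0 0 0 0 0 0 -1"

```text
time_s: 12.65
ee_pos: [0.5244, 0.0986, 0.021]
eef_rot: [-3.142, -0.0, 1.334]
force: [0.1, -0.6, -3.7]
grip_width: 0.0398
grip_force: 40.0
```

Request:
jog_arm --pt "0.0005 0 0 0 0 0 -1" --pt "0.0005 0 0 0 0 0 -1" --pt "0.0003 0 0 0 0 0 -1" --pt "0 0 0 0 0 0 -1"

```text
time_s: 13.05
ee_pos: [0.5247, 0.0998, 0.021]
eef_rot: [-3.142, -0.0, 1.334]
force: [0.3, 0.7, -2.7]
grip_width: 0.0397
grip_force: 40.0
```

Request:
jog_arm --pt "0.0005 0 0 0 0 0 -1" --pt "0.0005 0 0 0 0 0 -1" --pt "0.0003 0 0 0 0 0 -1" --pt "0 0 0 0 0 0 -1"

```text
time_s: 13.45
ee_pos: [0.525, 0.1011, 0.0209]
eef_rot: [3.142, 0.0, 1.334]
force: [0.2, -0.2, -3.7]
grip_width: 0.0396
grip_force: 40.0
```

Request:
jog_arm --pt "0.0005 0 0 0 0 0 -1" --pt "0.0005 0 0 0 0 0 -1" --pt "0.0003 0 0 0 0 0 -1" --pt "0 0 0 0 0 0 -1"

```text
time_s: 13.85
ee_pos: [0.5253, 0.1023, 0.021]
eef_rot: [3.142, -0.0, 1.334]
force: [-0.6, -0.5, -2.7]
grip_width: 0.04
grip_force: 40.0
```

Request:
jog_arm --pt "0.0005 0 0 0 0 0 -1" --pt "0.0005 0 0 0 0 0 -1" --pt "0.0003 0 0 0 0 0 -1" --pt "0 0 0 0 0 0 -1"

```text
time_s: 14.25
ee_pos: [0.5256, 0.1036, 0.0209]
eef_rot: [3.142, -0.0, 1.334]
force: [-0.4, -0.5, -2.5]
grip_width: 0.0395
grip_force: 40.0
```

Request:
jog_arm --pt "0.0005 0 0 0 0 0 -1" --pt "0.0005 0 0 0 0 0 -1" --pt "0.0003 0 0 0 0 0 -1" --pt "0 0 0 0 0 0 -1"

```text
time_s: 14.65
ee_pos: [0.5259, 0.1049, 0.021]
eef_rot: [3.142, -0.0, 1.334]
force: [-0.4, -0.5, -3.4]
grip_width: 0.0397
grip_force: 40.0
```

Request:
jog_arm --pt "0.0005 0 0 0 0 0 -1" --pt "0.0005 0 0 0 0 0 -1" --pt "0.0003 0 0 0 0 0 -1" --pt "0 0 0 0 0 0 -1"

```text
time_s: 15.05
ee_pos: [0.5262, 0.1061, 0.021]
eef_rot: [3.142, -0.0, 1.334]
force: [-0.5, -0.2, -2.6]
grip_width: 0.0396
grip_force: 40.0
```

Request:
jog_arm --pt "0.0005 0 0 0 0 0 -1" --pt "0.0005 0 0 0 0 0 -1" --pt "0.0003 0 0 0 0 0 -1" --pt "0 0 0 0 0 0 -1"

```text
time_s: 15.45
ee_pos: [0.5265, 0.1074, 0.0209]
eef_rot: [-3.142, -0.0, 1.334]
force: [-0.3, -0.5, -3.5]
grip_width: 0.0396
grip_force: 40.0
```

Request:
jog_arm --pt "0.0005 0 0 0 0 0 -1" --pt "0.0005 0 0 0 0 0 -1" --pt "0.0003 0 0 0 0 0 -1" --pt "0 0 0 0 0 0 -1"

```text
time_s: 15.85
ee_pos: [0.5266, 0.1079, 0.021]
eef_rot: [-3.141, 0.001, 1.334]
force: [-2.7, -7.0, -0.1]
grip_width: 0.0397
grip_force: 40.0
```

Contact: about 7.5 N at roughly 0.8 mm of commanded over-travel. Another 0.7 mm should bring it to about 14 N.

Request:
jog_arm --pt "0.0004 0 0 0 0 0 -1" --pt "0.0003 0 0 0 0 0 -1" --pt "0 0 0 0 0 0 -1"

```text
time_s: 16.15
ee_pos: [0.5266, 0.1079, 0.021]
eef_rot: [-3.141, 0.002, 1.334]
force: [-5.3, -12.5, 3.3]
grip_width: 0.0395
grip_force: 40.0
```

Request:
jog_arm --pt "0.0001 0 0 0 0 0 -1" --pt "0 0 0 0 0 0 -1" --pt "0 0 0 0 0 0 -1" --pt "0 0 0 0 0 0 -1" --pt "0 0 0 0 0 0 -1"

```text
time_s: 16.65
ee_pos: [0.5266, 0.1079, 0.0211]
eef_rot: [-3.141, 0.002, 1.333]
force: [-5.1, -13.2, 3.8]
grip_width: 0.0396
grip_force: 40.0
```

Request:
jog_arm --pt "-0.0004 0 0 0 0 0 -1" --pt "-0.0004 0 0 0 0 0 -1" --pt "-0.0003 0 0 0 0 0 -1" --pt "0 0 0 0 0 0 -1"

```text
time_s: 17.05
ee_pos: [0.5266, 0.1078, 0.021]
eef_rot: [-3.141, 0.001, 1.334]
force: [-2.1, -6.3, 0.3]
grip_width: 0.0393
grip_force: 40.0
```

Request:
jog_arm --pt "-0.0003 0 0.0003 0 0 0 -1" --pt "0 0 0.0002 0 0 0 -1" --pt "0 0 0 0 0 0 -1" --squeeze 8

```text
time_s: 17.35
ee_pos: [0.5266, 0.1079, 0.0205]
eef_rot: [-3.142, 0.0, 1.334]
force: [-2.3, -4.5, -0.6]
grip_width: 0.0401
grip_force: 8.0
```

Request:
jog_arm --pt "0 0 0 0 0 0 -0.1" --pt "0 0 0 0 0 0 0.1" --pt "0 0 0 0 0 0 0.3" --pt "0 0 0 0 0 0 0.5" --pt "0 0 0 0 0 0 0.5"

```text
time_s: 17.85
ee_pos: [0.5267, 0.1081, 0.0205]
eef_rot: [3.141, -0.0, 1.334]
force: [-0.3, -0.5, 0.9]
grip_width: 0.0693
grip_force: 0.0
```

Request:
jog_arm --pt "0 0 0 0 0 0 0.5" --pt "0 0 -0.01 0 0 0 0.5" --pt "0 0 -0.02 0 0 0 0.5" --pt "0 0 -0.04 0 0 0 0.5" --pt "0 0 -0.04 0 0 0 0.5"

```text
time_s: 18.35
ee_pos: [0.5263, 0.108, 0.1322]
eef_rot: [-3.141, 0.0, 1.334]
force: [1.2, 0.4, 0.1]
grip_width: 0.0707
grip_force: 0.0
```

Request:
jog_arm --pt "-0.01 0 -0.03 0 0 0 0.5" --pt "0 0 0 0 0 0 0.5" --pt "0 0 0 0 0 0 0.5"

```text
time_s: 18.65
ee_pos: [0.5244, 0.0982, 0.1611]
eef_rot: [3.14, -0.0, 1.333]
force: [1.0, -0.5, -0.2]
grip_width: 0.0705
grip_force: 0.0
```

```bash
python3 - <<'E'
from h import *
M=model('wrist'); np.savez('M3.npz',K=M[0],k=M[1],R=M[2],t=M[3]); save('wrist','w3.png'); o=ctrl.get_obs(); print(o['ee_pos'],o['eef_rot'],o['force'],o['time_s'])
E
```

```text
[0.52399815 0.09833737 0.16006453] [-3.14104189e+00  1.47791575e-04  1.33368037e+00] [-1.19104262 -0.48680714 -0.72068122] 18.7
```

View pics/w3.png

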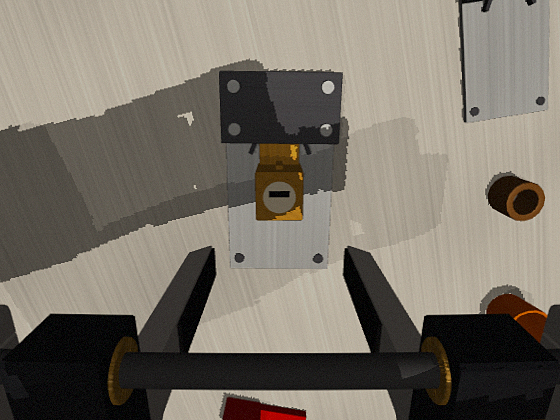

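The housing sits square under the jaw: dial at (279,196), block 255–303, jaw front at row 143, fingers clear. I'll check its position against the pressed pose, and hand in if it agrees.

```bash
python3 - <<'E'
from m import *
z=np.load('M3.npz'); M=(z['K'],float(z['k']),z['R'],z['t'])
hsv=cv2.cvtColor(cv2.imread('pics/w3.png'),cv2.COLOR_BGR2HSV)
P=big((hsv[...,1]<90)&(hsv[...,2]>70),(260,178,299,216)); show(M,'dial',P,.0565)
c=onplane(M,[cv2.minAreaRect(P)[0]],.0565)[0][:2]
d=c-[.5266,.1079]; y=np.array([.2356,.9718]); print('along y',d@y,'x',d@[.9718,-.2356])
if abs(d@y)<.005: print(ctrl.hand_in())
E
```

```text
dial [279. 197.] [[263.0, 182.0], [295.0, 182.0], [295.0, 212.0], [263.0, 212.0]] 
  ctr [0.5278 0.1071 0.0565] corners [[0.5182, 0.1224], [0.5434, 0.1163], [0.5377, 0.0915], [0.5119, 0.0977]] sides [0.0259 0.0255 0.0266 0.0255]
along y -0.0004733431670691982 x 0.0013989847237221734
the job is handed in; nothing more can be done
None
```

I slid the brass housing under the jaw to the hidden stop and pressed it there at about 14 N for roughly 0.5 s, then released it lying flat and square and handed the job in at 18.7 s. The hand-in returned no verdict.

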